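Sort the returned desk accessories into their trays

TASK

Sort the returned accessories on the desk into the grey trays, each lying flat on the floor of its tray the same way up as now: the remote control into the long undivided tray, the computer mouse into the nearly square tray, and the two chargers into the tray with two bays, one charger in each bay. Set each one down rather than dropping it, and leave the roll of tape, the square black stand and the mug where they are.

Things in the scene. Friction and masses are not known exactly. Their poses are not given: they have to be found in the camera images.
- remote: Black remote control with rows of grey buttons, lying buttons up: 140 (x, length) by 42 (y, width) by 22 (z) mm. Origin at the centre of its underside, z up. About 120 g. Grip it across its width at mid-length.
- mouse: Black cordless computer mouse standing on its base: 98 (x, length; wheel towards +x) by 58 (y, width) mm, sides upright up to 26 mm, rounded hump to 36 mm. Origin at the centre of its underside, z up. About 90 g. Grip it across its width at mid-length.
- charger_a: White plastic plug-in charger lying flat: a block 52 (x) by 44 (y) by 28 (z) mm with two flat steel plug blades that stick out 16 mm from the middle of its +x end. Origin at the centre of the block's underside, z up when lying as at the start. About 80 g. Grip it across its 44 mm width (y), between the two plain sides. The two chargers are alike and interchangeable.
- charger_b: White plastic plug-in charger lying flat: a block 52 (x) by 44 (y) by 28 (z) mm with two flat steel plug blades that stick out 16 mm from the middle of its +x end. Origin at the centre of the block's underside, z up when lying as at the start. About 80 g. Grip it across its 44 mm width (y), between the two plain sides. The two chargers are alike and interchangeable.
- tray_remote: Long undivided grey plastic tray for the remote, 105 (x) by 190 (y, long side) by 24 (z) mm outside. Fixed to the desk, starts empty. Origin: centre of its underside, at desk height, z up. Walls and floor 4 mm thick (inner floor 4 mm, rim 24 mm above the desk).
- tray_mouse: Nearly square undivided grey plastic tray for the mouse, 140 (x) by 130 (y) by 24 (z) mm outside. Fixed to the desk, starts empty. Origin: centre of its underside, at desk height, z up. Walls and floor 4 mm thick (inner floor 4 mm, rim 24 mm above the desk).
- tray_chargers: Long grey plastic tray for the chargers, 110 (x) by 200 (y) by 24 (z) mm outside, split by one rim-high wall 4 mm thick across its middle (y = 0) into two bays, centres at y = -49 and +49 mm, each 102 (x) by 94 (y) mm inside. Fixed to the desk, starts empty. Origin: centre of its underside, at desk height, z up. Walls and floor 4 mm thick (inner floor 4 mm, rim 24 mm above the desk).
- tape: Roll of brown packing tape lying flat, ring of outer diameter 80 mm, hole 56 mm, 24 mm high. Bystander, loose. Origin at the centre of its underside.
- puck: Square black stand foot, 60 by 60 by 14 mm with a round rubber pad on top (17 mm in all). Bystander, loose. Origin at the centre of its underside.
- mug: White mug, diameter 76 mm, 95 mm high, upright, handle at its +y side. Bystander, loose. Origin at the centre of its underside.
Not all that is in view belongs to the job. Leave any green or red look-alike of the tray_mouse alone.

How it is judged (in metres and radians):
At the end, for the whole second after the job is handed in: In tray frames: remote within 35 mm and mouse within 40 mm of their tray's centre in x and y; one charger in each bay (x within 40 mm, 10 to 90 mm from the divider in y). All lie less than 5 mm above the tray floor, right way up, within 0.12 rad of level, at rest (x of remote in the frame of tray_remote between -0.035 and 0.035 m and y of remote in the frame of tray_remote between -0.035 and 0.035 m and z of remote in the frame of tray_remote between 0 and 0.009 m and angle between each of remote, mouse's own z axis and vertical below 0.12 rad and x of mouse in the frame of tray_mouse between -0.04 and 0.04 m and y of mouse in the frame of tray_mouse between -0.04 and 0.04 m and z of mouse in the frame of tray_mouse between 0 and 0.009 m and ((x of charger_a in the frame of tray_chargers between -0.04 and 0.04 m and y of charger_a in the frame of tray_chargers between -0.09 and -0.01 m and z of charger_a in the frame of tray_chargers between 0 and 0.009 m and angle between each of charger_a, charger_b's own z axis and vertical below 0.12 rad and x of charger_b in the frame of tray_chargers between -0.04 and 0.04 m and y of charger_b in the frame of tray_chargers between 0.01 and 0.09 m and z of charger_b in the frame of tray_chargers between 0 and 0.009 m) or (x of charger_a in the frame of tray_chargers between -0.04 and 0.04 m and y of charger_a in the frame of tray_chargers between 0.01 and 0.09 m and z of charger_a in the frame of tray_chargers between 0 and 0.009 m and angle between each of charger_a, charger_b's own z axis and vertical below 0.12 rad and x of charger_b in the frame of tray_chargers between -0.04 and 0.04 m and y of charger_b in the frame of tray_chargers between -0.09 and -0.01 m and z of charger_b in the frame of tray_chargers between 0 and 0.009 m)) and linear speed of each of remote, mouse, charger_a, charger_b below 0.02 m/s and angular speed of each of remote, mouse, charger_a, charger_b below 0.3 rad/s); the robot touches nothing.
It fails at once if an accessory is dropped (free of the fingers and faster than 0.7 m/s: a fall of about 25 mm) ((linear speed of remote above 0.7 m/s and contact force between the fingers and remote below 0.01 N) or (linear speed of mouse above 0.7 m/s and contact force between the fingers and mouse below 0.01 N) or (linear speed of charger_a above 0.7 m/s and contact force between the fingers and charger_a below 0.01 N) or (linear speed of charger_b above 0.7 m/s and contact force between the fingers and charger_b below 0.01 N)).
It fails at once if the tape, the square stand or the mug is shifted by more than 30 mm or the mug tipped over (distance of any of tape, puck, mug from where it was at the start of the episode above 0.03 m or angle between mug's own z axis and vertical above 0.5 rad).
It also fails if it takes over 96 s, if anything falls off the work surface, if the arm or the gripper's body presses on something with over 40 N, if the wrist force passes 120 N, or if a joint passes its speed limit or range.

ROBOT

A 6-joint arm with a two-finger parallel gripper is mounted at the origin on the work surface. World frame = base frame: x ahead of the robot, y to its left, z up, the work surface at z = 0. Lengths are in m, angles in degrees, forces in N, time in s.
With the tool pointing down it reaches from about 0.375 to 0.9 m from the base axis. Payload 3.1 kg.
Tool frame: the origin (TCP) lies on the front face of the gripper's body, between the roots of the fingers; the fingertips stand 70 mm ahead of it and the grasp point (between the pads) lies 51 mm ahead of it (bot.tip_extent is the distance from the TCP to the fingertips, in m); z points along the fingers, x is the direction in which the jaws open and shut, and the axes are right-handed (so a half turn about z gives the same grasp; the last joint's range is limited). The gripper opens to 87 mm and grips with 3 to 60 N. Pads are 19 mm wide; open, the fingers measure 117 mm over their backs; the gripper's body (75 mm by 190 mm) begins 51 mm behind the grasp point.
Start: joints at [-84.941, 30.224, 82.088, -0, 67.689, -10.227], TCP at [0.165, -0.603, 0.292] pointing down, gripper open.
Joint ranges: [-176.69, 176.69], [-43.24, 126.21], [12.49, 139.97], [-82, 262], [0, 151.66], [-163.58, 163.58]. Speed limits (degrees/s): [159.86, 159.86, 180, 180, 180, 180].

INTERFACE

Orientations are given as a 3x3 rotation matrix whose columns are the frame's x, y, z axes.
In Python, from rig import bot, viewer, ticket gives the robot as it stands. The module is installed in compiled form; this text tells all that it offers.
- The arm moves only by the tool arm_command, never from a script. Its argument "targets" is a list of rows, each an object with "rot": the turn, a rotation vector about the tool's x, y, z in degrees, a list of three; "offset": the shift along the tool's x, y, z in cm, a list of three; "gripper": the closure, from 0 (fully open) to 1 (shut). A call has 1 to 8 rows; each row is the pose to reach, as a shift and turn from the pose commanded when the call began, along the tool's axes at that moment; what a row does not reach only later rows make up. A row lasts 1/10 s, in which the tool goes at most 50 mm and 8.59 degrees, less where a joint would pass 70% of its speed; a pose out of reach is approached as far as the arm can. A call with a gripper value outside its range is refused whole. The fingers move at their own pace and stop on an object; the grip force is fixed at half the most. Time passes only in rows, so rows that repeat a pose let the fingers close. It gives the time, the measured TCP pose, the force and the opening at its end, in the units of the state.
- bot.read_state(): the state, without advancing time (a new reading comes with each control period).
- viewer.capture(name): name is "side" or "top"; returns a dict with "frame" (400x640x3 uint8, red, green, blue), "fx", "fy", "cx", "cy" (pixels), "view" (4x4, takes a point from world to camera coordinates). Camera axes: x right, y down, z forward; pixel columns grow to the right and rows downward; lengths in m; the calibration is good to about 2 mm. A picture is of the moment at which its call begins. There is no depth.
- ticket.hand_in(): hands the job in, once; it reports no verdict.
The state is a dict: "time_s": time; "joint_positions": joint angles; "qvel": joint speeds; "tau": joint torques, N m; "position": TCP position; "tcp_rot": TCP orientation; "force": force on the tool from outside, world axes, zero at the start; "moment": the same for the moment, N m; "opening": opening from 0.0 (shut) to 1.0 (fully open).
Only numpy, scipy, OpenCV 4.12 (cv2) and the standard library are available. Lean on these libraries where they do the work, as an engineer would, in place of code of your own. Each camera call takes 0.05 s, during which the arm holds its last target. There are 200 camera calls.

## Working session

There is one attempt and no reset: what is moved stays moved. The work goes in short steps, Python scripts to look and compute and a tool call to move; the robot and the scene stay as the last step left them, time stands still between calls to the robot, and variables do not carry over. Pictures are saved under pics/ and viewed, about 12 in all and at most 16, crops included, and the job is handed in when it is done.

Besides the shell and the picture viewer there is one more tool, called by a JSON object that holds its "name" and its "arguments", one argument or row to a line. arm_command: Moves the arm, as the interface text tells. Its arguments: {"type":"object","properties":{"targets":{"type":"array"}},"required":["targets"]}

```bash
mkdir -p pics; python3 - <<'E'
from rig import bot, viewer
import cv2,json
for n in("top","side"):
    c=viewer.capture(n); cv2.imwrite(f"pics/{n}0.png",c["frame"][:,:,::-1]); print(n,c["fx"],c["fy"],c["cx"],c["cy"],c["view"].round(4).tolist() if hasattr(c["view"],'round') else c["view"])
s=bot.read_state();print(s)
E
```

```text
top 362.6766643634419 362.6766643634419 314.8938404306664 197.554802706329 [[-0.0105, -0.9999, 0.0113, 0.0487], [-0.994, 0.0092, -0.1088, 0.5318], [0.1087, -0.0124, -0.994, 1.0039], [0.0, 0.0, 0.0, 1.0]]
side 454.4562749542933 454.4562749542933 316.9032872164586 202.3206909446502 [[-0.9859, -0.1674, -0.001, 0.5339], [-0.1277, 0.7558, -0.6422, 0.0556], [0.1083, -0.633, -0.7665, 1.3562], [0.0, 0.0, 0.0, 1.0]]
{'time_s': 0.1, 'joint_positions': array([-8.49423671e+01,  3.02722860e+01,  8.21515726e+01,  1.89086549e-04,
        6.76889785e+01, -1.02282667e+01]), 'qvel': array([ 0.03125615, -0.07905111, -0.16047371, -0.11656434,  0.04010643,
        0.02379207]), 'tau': array([-6.75341835e-04, -4.40986884e+01, -1.77149999e+01,  6.35334151e-02,
        5.33557415e-02, -3.37949052e-05]), 'position': array([ 0.16474243, -0.60233262,  0.29136983]), 'tcp_rot': array([[ 2.63634290e-01, -9.64622689e-01, -1.70574743e-04],
       [-9.64620758e-01, -2.63634109e-01,  1.96197979e-03],
       [-1.93753954e-03, -3.52705212e-04, -9.99998061e-01]]), 'force': array([ 0.03932261,  0.13227699, -0.96432411]), 'moment': array([ 0.0326426 , -0.00214409, -0.00528001]), 'opening': 0.9999476995880252}
```

View pics/top0.png

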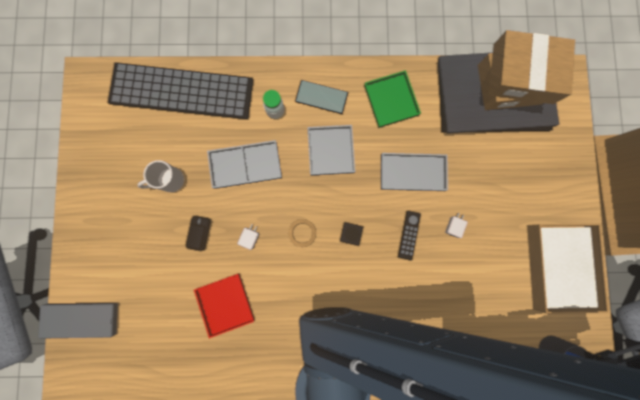

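View pics/side0.png

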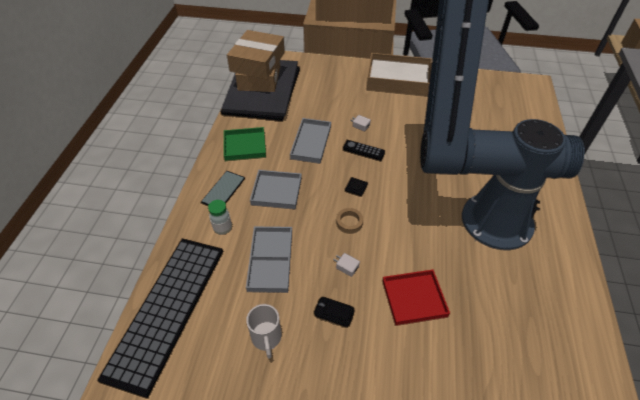

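The top view shows, in pixels, the mouse (198,233), charger (248,237), tape (303,233), puck (351,234), remote (409,235) and charger (457,226). The trays are chargers (245,165), mouse (331,151) and remote (413,173), with the mug at (158,177). I'll measure them next.

```bash
cat > h.py <<'E'
import numpy as np, cv2
from rig import bot, viewer
def cap(n):
    c=viewer.capture(n); c["view"]=np.array(c["view"]); return c
def ray(c,uv,z):
    R,t=c["view"][:3,:3],c["view"][:3,3]; uv=np.atleast_2d(uv).astype(float)
    d=np.c_[(uv[:,0]-c["cx"])/c["fx"],(uv[:,1]-c["cy"])/c["fy"],np.ones(len(uv))]@R
    o=-R.T@t; s=(z-o[2])/d[:,2]; return o+d*s[:,None]
def proj(c,p):
    q=np.atleast_2d(p)@c["view"][:3,:3].T+c["view"][:3,3]
    return np.c_[c["fx"]*q[:,0]/q[:,2]+c["cx"],c["fy"]*q[:,1]/q[:,2]+c["cy"]]
def blob(c,box,f,z):
    """Largest blob of mask f in box; outline cast on plane z -> centre, size, angle of long side (deg, world)."""
    x0,y0,x1,y1=box; k=4
    im=cv2.resize(c["frame"][y0:y1,x0:x1],None,fx=k,fy=k,interpolation=cv2.INTER_CUBIC)
    hsv=cv2.cvtColor(im,cv2.COLOR_RGB2HSV).astype(int)
    m=f(hsv).astype(np.uint8)
    cs,_=cv2.findContours(m,cv2.RETR_EXTERNAL,cv2.CHAIN_APPROX_NONE)
    ct=max(cs,key=cv2.contourArea)[:,0]
    w=ray(c,(ct+.5)/k-.5+[x0,y0],z)[:,:2]*1000
    r=cv2.minAreaRect(w.astype(np.float32)); b=cv2.boxPoints(r)
    e=[b[1]-b[0],b[2]-b[1]]; e=max(e,key=np.linalg.norm)
    return np.round(r[0],1),np.round(sorted(r[1]),1),round(float(np.degrees(np.arctan2(e[1],e[0]))%180),1)
dark=lambda h:h[...,2]<75
white=lambda h:(h[...,1]<50)&(h[...,2]>140)
grey=lambda h:(h[...,1]<60)
brown=lambda h:(h[...,1]>60)&(h[...,2]<150)
E
python3 - <<'E'
from h import *
t=cap("top"); s=cap("side")
T=dict(mouse=((178,208,220,258),dark,.02),ch1=((233,220,265,255),white,.02),puck=((335,217,370,250),dark,.01),remote=((392,204,428,265),dark,.016),ch2=((443,210,475,243),white,.02),
 trC=((200,135,292,193),grey,.024),trM=((300,120,362,182),grey,.024),trR=((370,146,455,198),grey,.024))
for n,(b,f,z) in T.items(): print(n,*blob(t,b,f,z))
S=dict(mouse=((305,290,365,332),dark,.02),ch1=((325,245,370,280),white,.02),remote=((335,132,392,166),dark,.016),puck=((338,172,375,200),dark,.01),ch2=((345,110,376,135),white,.02),trC=((240,222,300,298),grey,.024),trM=((245,165,306,212),grey,.024),trR=((285,114,335,166),grey,.024))
for n,(b,f,z) in S.items(): print('side',n,*blob(s,b,f,z))
print('tape',ray(t,[303,233],.012)[0].round(3),'mug',ray(t,[158,175],.09)[0].round(3))
a=cv2.resize(t["frame"][195:270,170:330],None,fx=5,fy=5,interpolation=cv2.INTER_CUBIC)[:, :]
b=cv2.resize(t["frame"][195:270,325:485],None,fx=5,fy=5,interpolation=cv2.INTER_CUBIC)
cv2.imwrite("pics/c1.png",np.vstack([a[:300],b[:300]])[:,:,::-1])
E
```

```text
mouse [435.7 375. ] [51.6 89.5] 168.9
ch1 [420.3 234.1] [44.5 53. ] 156.8
puck [429.5 -60. ] [50.3 51.6] 166.7
remote [ 453.5 -231. ] [36.  71.1] 166.6
ch2 [ 446.5 -360.9] [44.  54.4] 157.4
trC [632.2 246.7] [112.3 201.1] 98.7
trM [672.7  -4.3] [129.1 142.5] 2.8
trR [ 606.2 -243.9] [106.3 191.8] 88.0
side mouse [433.4 381.1] [61.7 97.4] 169.2
side ch1 [417.6 229.6] [43.1 52.4] 155.3
side remote [ 421.1 -222.4] [ 58.7 141.2] 166.8
side puck [427.  -59.2] [59.7 66.6] 75.8
side ch2 [ 443.5 -370.5] [44.2 50.6] 157.1
side trC [630.2 252.3] [112.7 213.3] 98.5
side trM [670.7   2.2] [144.  148.9] 92.7
side trR [ 604. -237.] [109.5 213.7] 87.7
tape [0.432 0.078 0.012] mug [0.59  0.464 0.09 ]
```

View pics/c1.png

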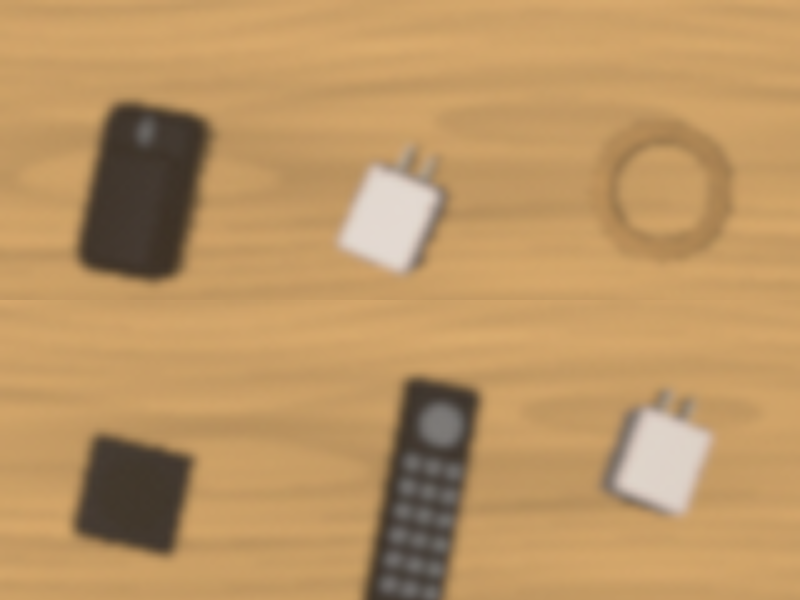

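The crops show both chargers' blades, the mouse wheel and the remote's round key all pointing to +x (up in the image). I'll refine the masks using wood saturation and plan the first move.

```bash
cat >> h.py <<'E'
from scipy.spatial.transform import Rotation as Ro
nw=lambda h:cv2.morphologyEx(((h[...,1]<75)|(h[...,2]<85)).astype(np.uint8),cv2.MORPH_CLOSE,np.ones((9,9)))
def go(x,y,z,yaw,p=None):
    """mm, deg -> offset cm, rot deg from present pose, tool straight down at yaw"""
    s=bot.read_state(); R=s["tcp_rot"]; a=np.radians(yaw); c,d=np.cos(a),np.sin(a)
    Rt=np.array([[c,d,0],[d,-c,0],[0,0,-1]])
    off=R.T@(np.array([x,y,z])/1000-s["position"])*100
    print("off",off.round(2),"rot",Ro.from_matrix(R.T@Rt).as_rotvec(degrees=True).round(1),"at",(s["position"]*1000).round(1),"yaw",np.degrees(np.arctan2(R[1,0],R[0,0])).round(1),"t",round(s["time_s"],2))
E
python3 - <<'E'
from h import *
t=cap("top"); s=cap("side")
for n,b,f,z in [("mouse",(178,208,220,258),nw,.013),("puck",(335,217,370,250),nw,.007),("remote",(392,200,428,268),nw,.011),("ch1",(233,220,265,255),white,.028),("ch2",(443,210,475,243),white,.028)]: print(n,*blob(t,b,f,z))
for n,b,f,z in [("mouse",(305,290,365,332),nw,.013),("puck",(338,172,375,200),nw,.007),("remote",(335,132,392,166),nw,.011)]: print('side',n,*blob(s,b,f,z))
go(450,-228,150,-103.4)
E
```

```text
mouse [435.8 377.1] [54.1 91.6] 168.9
puck [429.7 -60.2] [53.  53.8] 166.9
remote [ 423.9 -225.8] [ 39.9 134.2] 166.8
ch1 [420.2 232.6] [43.9 52.4] 156.6
ch2 [ 446.2 -357.6] [44.  53.8] 157.6
side mouse [434.  377.9] [63.6 98.8] 169.2
side puck [427.2 -62. ] [60.8 68.1] 75.8
side remote [ 421.3 -227.7] [ 60.2 142.9] 166.7
off [-28.61 -37.39  14.22] rot [ 0.   0.  28.7] at [ 164.8 -602.7  291.9] yaw -74.7 t 0.3
```

{"name": "arm_command", "arguments": {
  "targets": [
    {"offset":[-29.5,-34.8,14.2],"rot":[0,0,28.6],"gripper":0},
    {"offset":[-29.5,-34.8,14.2],"rot":[0,0,28.6],"gripper":0},
    {"offset":[-29.5,-34.8,14.2],"rot":[0,0,28.6],"gripper":0},
    {"offset":[-29.5,-34.8,14.2],"rot":[0,0,28.6],"gripper":0},
    {"offset":[-29.5,-34.8,14.2],"rot":[0,0,28.6],"gripper":0},
    {"offset":[-29.5,-34.8,14.2],"rot":[0,0,28.6],"gripper":0},
    {"offset":[-29.5,-34.8,14.2],"rot":[0,0,28.6],"gripper":0},
    {"offset":[-29.5,-34.8,14.2],"rot":[0,0,28.6],"gripper":0}
  ]
}}

```text
time_s: 1.1
position: [0.3817, -0.2865, 0.1731]
tcp_rot: [[-0.231, -0.973, 0.001], [-0.973, 0.231, -0.001], [0.001, -0.001, -1.0]]
force: [0.7, -0.4, 0.2]
opening: 1.001
```

```bash
python3 -c "
from h import *
go(423,-226.5,150,-103.3)"
```

```text
off [-6.8  -2.63  2.31] rot [-0.1 -0.  -0.1] at [ 381.7 -286.5  173.1] yaw -103.4 t 1.1
```

{"name": "arm_command", "arguments": {
  "targets": [
    {"offset":[-6.8,-2.6,2.3],"rot":[0,0,0],"gripper":0},
    {"offset":[-6.8,-2.6,2.3],"rot":[0,0,0],"gripper":0},
    {"offset":[-6.8,-2.6,2.3],"rot":[0,0,0],"gripper":0},
    {"offset":[-6.8,-2.6,2.3],"rot":[0,0,0],"gripper":0}
  ]
}}

```text
time_s: 1.5
position: [0.4221, -0.2276, 0.1504]
tcp_rot: [[-0.229, -0.974, 0.0], [-0.974, 0.229, -0.001], [0.0, -0.0, -1.0]]
force: [-0.5, -0.1, 0.2]
opening: 1.0
```

```bash
python3 -c "
from h import *
go(423,-226.5,73,-103.3)
for n in('top','side'):
    c=cap(n); u,v=proj(c,[.423,-.2265,.03])[0].astype(int); x,y=max(u-50,0),max(v-45,0)
    cv2.imwrite(f'pics/g_{n}.png',cv2.resize(c['frame'][y:y+90,x:x+100],None,fx=4,fy=4)[:,:,::-1])
cv2.imwrite('pics/g1.png',np.hstack([cv2.imread('pics/g_top.png'),cv2.imread('pics/g_side.png')]))
"
```

```text
off [-0.13 -0.06  7.74] rot [-0.  -0.   0.1] at [ 422.1 -227.6  150.4] yaw -103.2 t 1.5
```

View pics/g1.png

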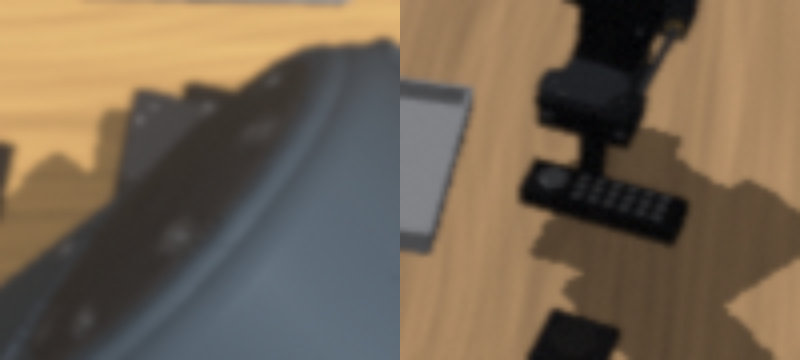

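In the side view the jaws stand over the remote's middle, with the wrist lined up across its width. I'll go down, grip and lift.

{"name": "arm_command", "arguments": {
  "targets": [
    {"offset":[-0.1,0,3],"rot":[0,0,0],"gripper":0},
    {"offset":[-0.1,0,5.5],"rot":[0,0,0],"gripper":0},
    {"offset":[-0.1,0,7],"rot":[0,0,0],"gripper":0},
    {"offset":[-0.1,0,7.6],"rot":[0,0,0],"gripper":0},
    {"offset":[-0.1,0,7.6],"rot":[0,0,0],"gripper":0},
    {"offset":[-0.1,0,7.6],"rot":[0,0,0],"gripper":1},
    {"offset":[-0.1,0,7.6],"rot":[0,0,0],"gripper":1},
    {"offset":[-0.1,0,7.6],"rot":[0,0,0],"gripper":1}
  ]
}}

```text
time_s: 2.4
position: [0.4222, -0.227, 0.0752]
tcp_rot: [[-0.23, -0.973, 0.001], [-0.973, 0.23, -0.001], [0.001, -0.001, -1.0]]
force: [-0.9, -0.6, -0.8]
opening: 0.812
```

{"name": "arm_command", "arguments": {
  "targets": [
    {"offset":[0,0,0],"rot":[0,0,0],"gripper":1},
    {"offset":[0,0,0],"rot":[0,0,0],"gripper":1},
    {"offset":[0,0,0],"rot":[0,0,0],"gripper":1},
    {"offset":[0,0,0],"rot":[0,0,0],"gripper":1}
  ]
}}

```text
time_s: 2.8
position: [0.422, -0.2265, 0.0745]
tcp_rot: [[-0.23, -0.973, 0.0], [-0.973, 0.23, 0.0], [-0.0, -0.0, -1.0]]
force: [0.2, -0.3, -0.1]
opening: 0.477
```

{"name": "arm_command", "arguments": {
  "targets": [
    {"offset":[0,0,0],"rot":[0,0,0],"gripper":1},
    {"offset":[0,0,0],"rot":[0,0,0],"gripper":1},
    {"offset":[0,0,-2],"rot":[0,0,0],"gripper":1},
    {"offset":[0,0,-5],"rot":[0,0,0],"gripper":1},
    {"offset":[0,0,-8],"rot":[0,0,0],"gripper":1},
    {"offset":[-0.7,-4.5,-8],"rot":[0,0,-8],"gripper":1},
    {"offset":[-1.3,-9,-8],"rot":[0,0,-16],"gripper":1},
    {"offset":[-1.9,-13.5,-8],"rot":[0,0,-24],"gripper":1}
  ]
}}

```text
time_s: 3.6
position: [0.5588, -0.2393, 0.1547]
tcp_rot: [[0.191, -0.982, -0.0], [-0.982, -0.191, -0.0], [0.0, 0.0, -1.0]]
force: [0.7, -0.4, -1.4]
opening: 0.481
```

```bash
python3 -c "
from h import *
go(606,-243.5,150,-2)
print(bot.read_state()['opening'])"
```

```text
off [ 1.31 -4.55  0.47] rot [  0.  -0. -77.] at [ 558.8 -239.3  154.7] yaw -79.0 t 3.6
0.48055333788490623
```

{"name": "arm_command", "arguments": {
  "targets": [
    {"offset":[0.7,-2.5,0.5],"rot":[0,0,-8.5],"gripper":1},
    {"offset":[1.3,-4.5,0.5],"rot":[0,0,-17],"gripper":1},
    {"offset":[1.3,-4.6,0.5],"rot":[0,0,-25.5],"gripper":1},
    {"offset":[1.3,-4.6,0.5],"rot":[0,0,-34],"gripper":1},
    {"offset":[1.3,-4.6,0.5],"rot":[0,0,-42.5],"gripper":1},
    {"offset":[1.3,-4.6,0.5],"rot":[0,0,-51],"gripper":1},
    {"offset":[1.3,-4.6,0.5],"rot":[0,0,-59.5],"gripper":1},
    {"offset":[1.3,-4.6,0.5],"rot":[0,0,-68],"gripper":1}
  ]
}}

```text
time_s: 4.4
position: [0.6047, -0.2432, 0.1485]
tcp_rot: [[0.982, -0.19, -0.002], [-0.19, -0.982, 0.001], [-0.002, -0.001, -1.0]]
force: [0.3, -0.3, -1.4]
opening: 0.476
```

{"name": "arm_command", "arguments": {
  "targets": [
    {"offset":[0,0,0],"rot":[0,0,-8.5],"gripper":1},
    {"offset":[0,0,0],"rot":[0,0,-9],"gripper":1},
    {"offset":[0,0,0],"rot":[0,0,-9],"gripper":1}
  ]
}}

```text
time_s: 4.7
position: [0.6049, -0.2433, 0.1488]
tcp_rot: [[0.999, -0.043, -0.001], [-0.043, -0.999, 0.001], [-0.001, -0.001, -1.0]]
force: [-0.0, 0.8, -2.1]
opening: 0.478
```

```bash
python3 -c "
from h import *
go(606,-243.5,79.5,-2)
for n in('top','side'):
    c=cap(n); u,v=proj(c,[.606,-.2435,.03])[0].astype(int); x,y=max(u-50,0),max(v-45,0)
    cv2.imwrite(f'pics/g_{n}.png',cv2.resize(c['frame'][y:y+90,x:x+100],None,fx=4,fy=4)[:,:,::-1])
cv2.imwrite('pics/g2.png',np.hstack([cv2.imread('pics/g_top.png'),cv2.imread('pics/g_side.png')]))
"
```

```text
off [0.12 0.02 6.93] rot [-0.   0.1 -0.5] at [ 604.9 -243.3  148.8] yaw -2.5 t 4.7
```

View pics/g2.png

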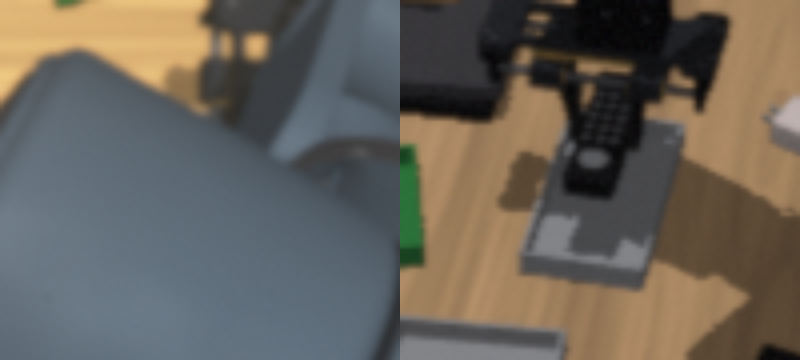

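The side view shows the remote held level over the tray, aligned with its long side. Next is lowering it, releasing and retreating.

{"name": "arm_command", "arguments": {
  "targets": [
    {"offset":[0.1,0,3],"rot":[0,0,0],"gripper":1},
    {"offset":[0.1,0,5],"rot":[0,0,0],"gripper":1},
    {"offset":[0.1,0,6.2],"rot":[0,0,0],"gripper":1},
    {"offset":[0.1,0,6.6],"rot":[0,0,0],"gripper":1},
    {"offset":[0.1,0,6.8],"rot":[0,0,0],"gripper":1},
    {"offset":[0.1,0,7.0],"rot":[0,0,0],"gripper":1},
    {"offset":[0.1,0,7.0],"rot":[0,0,0],"gripper":1}
  ]
}}

```text
time_s: 5.5
position: [0.6067, -0.2438, 0.0801]
tcp_rot: [[0.999, -0.041, 0.001], [-0.041, -0.999, -0.001], [0.001, 0.001, -1.0]]
force: [0.3, -0.2, -1.4]
opening: 0.48
```

{"name": "arm_command", "arguments": {
  "targets": [
    {"offset":[0,0,0.1],"rot":[0,0,0],"gripper":1},
    {"offset":[0,0,0.2],"rot":[0,0,0],"gripper":1},
    {"offset":[0,0,0.2],"rot":[0,0,0],"gripper":1}
  ]
}}

```text
time_s: 5.8
position: [0.6067, -0.2438, 0.0785]
tcp_rot: [[0.999, -0.04, 0.001], [-0.04, -0.999, -0.001], [0.001, 0.001, -1.0]]
force: [-0.4, -0.1, 3.9]
opening: 0.479
```

{"name": "arm_command", "arguments": {
  "targets": [
    {"offset":[0,0,0],"rot":[0,0,0],"gripper":0.38},
    {"offset":[0,0,0],"rot":[0,0,0],"gripper":0.38},
    {"offset":[0,0,0],"rot":[0,0,0],"gripper":0.38},
    {"offset":[0,0,0],"rot":[0,0,0],"gripper":0.38},
    {"offset":[0,0,-2],"rot":[0,0,0],"gripper":0.38},
    {"offset":[0,0,-4],"rot":[0,0,0],"gripper":0.38},
    {"offset":[0,0,-7],"rot":[0,0,0],"gripper":0.1},
    {"offset":[0,0,-9],"rot":[0,0,0],"gripper":0}
  ]
}}

```text
time_s: 6.6
position: [0.6067, -0.2438, 0.1689]
tcp_rot: [[0.999, -0.04, 0.001], [-0.04, -0.999, -0.001], [0.001, 0.001, -1.0]]
force: [0.1, 0.4, -0.4]
opening: 0.73
```

```bash
python3 -c "
from h import *
go(446,-358,150,67.4)
c=cap('side'); u,v=proj(c,[.606,-.2435,.03])[0].astype(int); x,y=max(u-50,0),max(v-45,0)
cv2.imwrite('pics/g3.png',cv2.resize(c['frame'][y:y+90,x:x+100],None,fx=4,fy=4)[:,:,::-1])
"
```

```text
off [-15.6   12.06   1.88] rot [  0.1  -0.  -69.7] at [ 606.7 -243.8  168.9] yaw -2.3 t 6.6
```

View pics/g3.png

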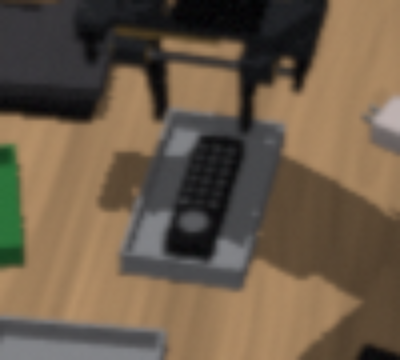

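The remote lies flat and central in its tray. The right-hand charger is next.

{"name": "arm_command", "arguments": {
  "targets": [
    {"offset":[-3.5,2.5,0.5],"rot":[0,0,-8.5],"gripper":0},
    {"offset":[-7,5,0.5],"rot":[0,0,-17],"gripper":0},
    {"offset":[-10.5,8,1],"rot":[0,0,-25.5],"gripper":0},
    {"offset":[-14,11,1.5],"rot":[0,0,-34],"gripper":0},
    {"offset":[-15.6,12.1,1.9],"rot":[0,0,-42.5],"gripper":0},
    {"offset":[-15.6,12.1,1.9],"rot":[0,0,-51],"gripper":0},
    {"offset":[-15.6,12.1,1.9],"rot":[0,0,-59.5],"gripper":0},
    {"offset":[-15.6,12.1,1.9],"rot":[0,0,-68],"gripper":0}
  ]
}}

```text
time_s: 7.45
position: [0.4449, -0.3584, 0.1477]
tcp_rot: [[0.41, 0.912, -0.0], [0.912, -0.41, 0.001], [0.0, -0.001, -1.0]]
force: [0.6, 0.7, -0.2]
opening: 1.001
```

{"name": "arm_command", "arguments": {
  "targets": [
    {"offset":[0,0,0],"rot":[0,0,-1.7],"gripper":0},
    {"offset":[0,0,0],"rot":[0,0,-1.7],"gripper":0},
    {"offset":[0,0,0],"rot":[0,0,-1.7],"gripper":0}
  ]
}}

```text
time_s: 7.75
position: [0.4455, -0.358, 0.1481]
tcp_rot: [[0.389, 0.921, -0.0], [0.921, -0.389, 0.0], [0.0, -0.0, -1.0]]
force: [0.2, -0.7, 0.0]
opening: 0.998
```

```bash
python3 -c "
from h import *
go(446,-358,75,67.4)
c=cap('side'); u,v=proj(c,[.446,-.358,.03])[0].astype(int); x,y=max(u-50,0),max(v-45,0)
cv2.imwrite('pics/g4.png',cv2.resize(c['frame'][y:y+90,x:x+100],None,fx=4,fy=4)[:,:,::-1])
"
```

```text
off [0.02 0.04 7.31] rot [-0.  -0.  -0.3] at [ 445.5 -358.   148.1] yaw 67.1 t 7.75
```

View pics/g4.png

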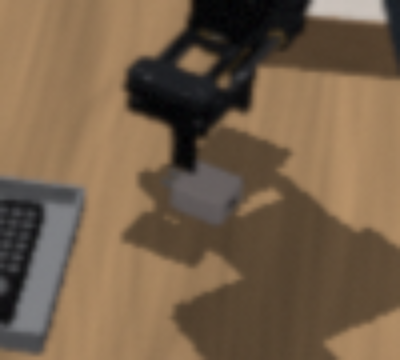

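The charger is beneath the jaws with the wrist square to it.

{"name": "arm_command", "arguments": {
  "targets": [
    {"offset":[0,0,3],"rot":[0,0,0],"gripper":0},
    {"offset":[0,0,5.5],"rot":[0,0,0],"gripper":0},
    {"offset":[0,0,7],"rot":[0,0,0],"gripper":0},
    {"offset":[0,0,7.3],"rot":[0,0,0],"gripper":0},
    {"offset":[0,0,7.3],"rot":[0,0,0],"gripper":1},
    {"offset":[0,0,7.3],"rot":[0,0,0],"gripper":1},
    {"offset":[0,0,7.3],"rot":[0,0,0],"gripper":1},
    {"offset":[0,0,7.3],"rot":[0,0,0],"gripper":1}
  ]
}}

```text
time_s: 8.6
position: [0.4459, -0.3585, 0.0763]
tcp_rot: [[0.387, 0.922, 0.001], [0.922, -0.387, -0.001], [-0.001, 0.002, -1.0]]
force: [-0.6, -0.9, 0.1]
opening: 0.72
```

{"name": "arm_command", "arguments": {
  "targets": [
    {"offset":[0,0,0],"rot":[0,0,0],"gripper":1},
    {"offset":[0,0,0],"rot":[0,0,0],"gripper":1},
    {"offset":[0,0,0],"rot":[0,0,0],"gripper":1},
    {"offset":[0,0,0],"rot":[0,0,0],"gripper":1},
    {"offset":[0,0,0],"rot":[0,0,0],"gripper":1},
    {"offset":[0,0,-2],"rot":[0,0,0],"gripper":1},
    {"offset":[0,0,-5],"rot":[0,0,0],"gripper":1},
    {"offset":[0,0,-9],"rot":[0,0,0],"gripper":1}
  ]
}}

```text
time_s: 9.4
position: [0.4444, -0.3568, 0.1642]
tcp_rot: [[0.387, 0.922, -0.004], [0.922, -0.387, 0.005], [0.003, -0.005, -1.0]]
force: [0.2, -0.9, -1.3]
opening: 0.504
```

```bash
python3 -c "
from h import *
a=np.radians(8.6);e=np.array([np.cos(a),np.sin(a)]);f=np.array([-e[1],e[0]]);C=np.array([632,247])
for s in(-1,1):
  q=C+49*s*f-8*e; print(q.round(1)); go(*q,165,98.6)
"
```

```text
[631.4 197.4]
off [58.33 -4.24  0.12] rot [ -0.2  -0.2 -31.4] at [ 444.4 -356.8  164.2] yaw 67.2 t 9.4
[616.8 294.3]
off [66.7  -9.34  0.17] rot [ -0.2  -0.2 -31.4] at [ 444.4 -356.8  164.2] yaw 67.2 t 9.4
```

{"name": "arm_command", "arguments": {
  "targets": [
    {"offset":[58.3,-4.2,0],"rot":[0,0,-31.4],"gripper":1},
    {"offset":[58.3,-4.2,0],"rot":[0,0,-31.4],"gripper":1},
    {"offset":[58.3,-4.2,0],"rot":[0,0,-31.4],"gripper":1},
    {"offset":[58.3,-4.2,0],"rot":[0,0,-31.4],"gripper":1},
    {"offset":[58.3,-4.2,0],"rot":[0,0,-31.4],"gripper":1},
    {"offset":[58.3,-4.2,0],"rot":[0,0,-31.4],"gripper":1},
    {"offset":[58.3,-4.2,0],"rot":[0,0,-31.4],"gripper":1},
    {"offset":[58.3,-4.2,0],"rot":[0,0,-31.4],"gripper":1}
  ]
}}

```text
time_s: 10.2
position: [0.5733, 0.0231, 0.1649]
tcp_rot: [[-0.15, 0.989, -0.001], [0.989, 0.15, 0.0], [0.001, -0.001, -1.0]]
force: [0.3, 0.1, -1.2]
opening: 0.503
```

```bash
python3 -c "
from h import *
go(631.4,197.4,150,98.6);print(bot.read_state()['opening'])
"
```

```text
off [16.36  8.36  1.48] rot [-0.1 -0.   0. ] at [573.3  23.1 164.9] yaw 98.6 t 10.2
0.5029472101766863
```

{"name": "arm_command", "arguments": {
  "targets": [
    {"offset":[4.5,2.3,0.4],"rot":[0,0,0],"gripper":1},
    {"offset":[9,4.6,0.8],"rot":[0,0,0],"gripper":1},
    {"offset":[13,6.6,1.2],"rot":[0,0,0],"gripper":1},
    {"offset":[15.7,8,1.5],"rot":[0,0,0],"gripper":1},
    {"offset":[16.2,8.3,1.5],"rot":[0,0,0],"gripper":1},
    {"offset":[16.2,8.3,1.5],"rot":[0,0,0],"gripper":1},
    {"offset":[16.2,8.3,1.5],"rot":[0,0,0],"gripper":1}
  ]
}}

```text
time_s: 10.9
position: [0.6305, 0.1924, 0.1499]
tcp_rot: [[-0.149, 0.989, -0.002], [0.989, 0.149, -0.001], [-0.0, -0.002, -1.0]]
force: [0.1, -0.8, -0.6]
opening: 0.501
```

```bash
python3 -c "
from h import *
go(631.4,197.4,79,98.6)
c=cap('side'); u,v=proj(c,[.632,.23,.03])[0].astype(int); x,y=max(u-50,0),max(v-45,0)
cv2.imwrite('pics/g5.png',cv2.resize(c['frame'][y:y+90,x:x+100],None,fx=4,fy=4)[:,:,::-1])
"
```

```text
off [0.49 0.18 7.09] rot [-0.1  0.  -0. ] at [630.5 192.4 149.9] yaw 98.6 t 10.9
```

View pics/g5.png

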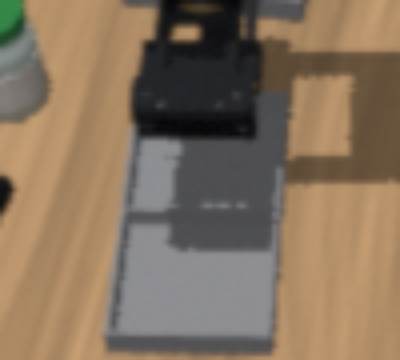

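The gripper hides the charger here, but it stands over the near bay, and the divider shows at crop row 215. I'll correct by about 5 mm and lower.

{"name": "arm_command", "arguments": {
  "targets": [
    {"offset":[0.5,0.2,2],"rot":[0,0,0],"gripper":1},
    {"offset":[0.5,0.2,4],"rot":[0,0,0],"gripper":1},
    {"offset":[0.5,0.2,5.5],"rot":[0,0,0],"gripper":1},
    {"offset":[0.5,0.2,6.3],"rot":[0,0,0],"gripper":1},
    {"offset":[0.5,0.2,6.8],"rot":[0,0,0],"gripper":1},
    {"offset":[0.5,0.2,7.0],"rot":[0,0,0],"gripper":1},
    {"offset":[0.5,0.2,7.1],"rot":[0,0,0],"gripper":1},
    {"offset":[0.5,0.2,7.1],"rot":[0,0,0],"gripper":1}
  ]
}}

```text
time_s: 11.75
position: [0.6329, 0.1987, 0.08]
tcp_rot: [[-0.15, 0.989, 0.001], [0.989, 0.15, 0.0], [-0.0, 0.001, -1.0]]
force: [0.3, 0.1, -1.3]
opening: 0.504
```

{"name": "arm_command", "arguments": {
  "targets": [
    {"offset":[0,0,0.1],"rot":[0,0,0],"gripper":1},
    {"offset":[0,0,0.2],"rot":[0,0,0],"gripper":1},
    {"offset":[0,0,0.2],"rot":[0,0,0],"gripper":1}
  ]
}}

```text
time_s: 12.05
position: [0.633, 0.1988, 0.0798]
tcp_rot: [[-0.15, 0.989, 0.002], [0.989, 0.15, -0.0], [-0.0, 0.002, -1.0]]
force: [-2.3, -0.2, 8.1]
opening: 0.5
```

Contact with the tray floor (8 N up), so I'll release.

{"name": "arm_command", "arguments": {
  "targets": [
    {"offset":[0,0,0],"rot":[0,0,0],"gripper":0.36},
    {"offset":[0,0,0],"rot":[0,0,0],"gripper":0.36},
    {"offset":[0,0,0],"rot":[0,0,0],"gripper":0.36},
    {"offset":[0,0,0],"rot":[0,0,0],"gripper":0.36},
    {"offset":[0,0,-2],"rot":[0,0,0],"gripper":0.36},
    {"offset":[0,0,-4],"rot":[0,0,0],"gripper":0.36},
    {"offset":[0,0,-7],"rot":[0,0,0],"gripper":0.1},
    {"offset":[0,0,-9],"rot":[0,0,0],"gripper":0}
  ]
}}

```text
time_s: 12.85
position: [0.633, 0.1988, 0.1688]
tcp_rot: [[-0.15, 0.989, 0.001], [0.989, 0.15, 0.0], [-0.0, 0.002, -1.0]]
force: [0.5, 0.0, 0.5]
opening: 0.742
```

```bash
python3 -c "
from h import *
go(420,232,150,66.8)
"
```

```text
off [  6.48 -20.57   1.85] rot [ 0.1 -0.  31.8] at [633.  198.8 168.8] yaw 98.6 t 12.85
```

{"name": "arm_command", "arguments": {
  "targets": [
    {"offset":[1.3,-4.2,0],"rot":[0,0,7],"gripper":0},
    {"offset":[2.6,-8.4,0.4],"rot":[0,0,14],"gripper":0},
    {"offset":[3.9,-12.6,0.9],"rot":[0,0,21],"gripper":0},
    {"offset":[5.2,-16.8,1.4],"rot":[0,0,28],"gripper":0},
    {"offset":[6.3,-20,1.8],"rot":[0,0,31.8],"gripper":0},
    {"offset":[6.5,-20.6,1.9],"rot":[0,0,31.8],"gripper":0},
    {"offset":[6.5,-20.6,1.9],"rot":[0,0,31.8],"gripper":0},
    {"offset":[6.5,-20.6,1.9],"rot":[0,0,31.8],"gripper":0}
  ]
}}

```text
time_s: 13.65
position: [0.4213, 0.2324, 0.1487]
tcp_rot: [[0.393, 0.919, 0.003], [0.919, -0.393, 0.001], [0.002, 0.003, -1.0]]
force: [0.2, 0.0, 0.0]
opening: 1.001
```

```bash
python3 -c "
from h import *
go(420,232,75,66.8)
c=cap('side'); u,v=proj(c,[.52,.23,.03])[0].astype(int); x,y=max(u-80,0),max(v-60,0)
cv2.imwrite('pics/g6.png',cv2.resize(c['frame'][y:y+110,x:x+150],None,fx=4,fy=4)[:,:,::-1])
"
```

```text
off [-0.1  -0.12  7.37] rot [ 0.2 -0.1  0. ] at [421.3 232.4 148.7] yaw 66.8 t 13.65
```

View pics/g6.png

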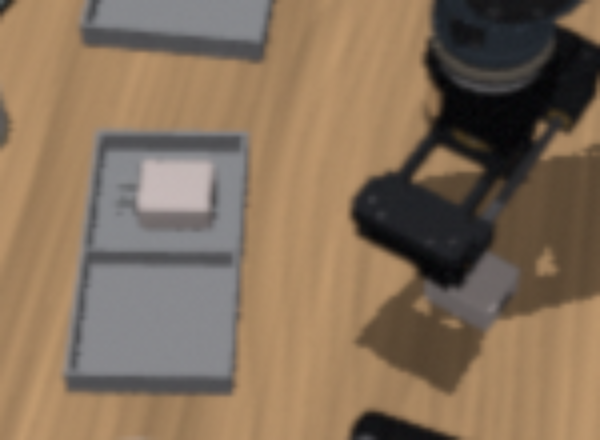

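The first charger lies flat in the near bay (crop 175,190), and the gripper is over the second. I'll grip it and lift.

{"name": "arm_command", "arguments": {
  "targets": [
    {"offset":[-0.1,-0.1,3],"rot":[0,0,0],"gripper":0},
    {"offset":[-0.1,-0.1,5.5],"rot":[0,0,0],"gripper":0},
    {"offset":[-0.1,-0.1,7],"rot":[0,0,0],"gripper":0},
    {"offset":[-0.1,-0.1,7.3],"rot":[0,0,0],"gripper":0},
    {"offset":[-0.1,-0.1,7.3],"rot":[0,0,0],"gripper":1},
    {"offset":[-0.1,-0.1,7.3],"rot":[0,0,0],"gripper":1},
    {"offset":[-0.1,-0.1,7.3],"rot":[0,0,0],"gripper":1},
    {"offset":[-0.1,-0.1,7.3],"rot":[0,0,0],"gripper":1}
  ]
}}

```text
time_s: 14.5
position: [0.4183, 0.2317, 0.0761]
tcp_rot: [[0.394, 0.919, 0.002], [0.919, -0.394, 0.0], [0.001, 0.001, -1.0]]
force: [0.7, 0.3, -0.2]
opening: 0.719
```

{"name": "arm_command", "arguments": {
  "targets": [
    {"offset":[0,0,0],"rot":[0,0,0],"gripper":1},
    {"offset":[0,0,0],"rot":[0,0,0],"gripper":1},
    {"offset":[0,0,0],"rot":[0,0,0],"gripper":1},
    {"offset":[0,0,0],"rot":[0,0,0],"gripper":1},
    {"offset":[0,0,0],"rot":[0,0,0],"gripper":1},
    {"offset":[0,0,-2],"rot":[0,0,0],"gripper":1},
    {"offset":[0,0,-5],"rot":[0,0,0],"gripper":1},
    {"offset":[0,0,-9],"rot":[0,0,0],"gripper":1}
  ]
}}

```text
time_s: 15.3
position: [0.4163, 0.2309, 0.1647]
tcp_rot: [[0.394, 0.919, -0.005], [0.919, -0.394, -0.002], [-0.004, -0.004, -1.0]]
force: [0.2, -0.6, -0.6]
opening: 0.501
```

```bash
python3 -c "
from h import *
go(616.8,294.3,160,98.6)
"
```

```text
off [13.72 15.94  0.35] rot [ -0.3   0.1 -31.8] at [416.3 230.9 164.7] yaw 66.8 t 15.3
```

{"name": "arm_command", "arguments": {
  "targets": [
    {"offset":[2.7,3.2,0],"rot":[0,0,-7],"gripper":1},
    {"offset":[5.4,6.4,0],"rot":[0,0,-14],"gripper":1},
    {"offset":[8.1,9.6,0.2],"rot":[0,0,-21],"gripper":1},
    {"offset":[10.8,12.8,0.2],"rot":[0,0,-28],"gripper":1},
    {"offset":[13.2,15.4,0.3],"rot":[0,0,-31.8],"gripper":1},
    {"offset":[13.7,15.9,0.3],"rot":[0,0,-31.8],"gripper":1},
    {"offset":[13.7,15.9,0.3],"rot":[0,0,-31.8],"gripper":1},
    {"offset":[13.7,15.9,0.3],"rot":[0,0,-31.8],"gripper":1}
  ]
}}

```text
time_s: 16.1
position: [0.6159, 0.2943, 0.1612]
tcp_rot: [[-0.15, 0.989, -0.004], [0.989, 0.15, -0.001], [-0.001, -0.004, -1.0]]
force: [-0.4, -0.0, -0.4]
opening: 0.503
```

```bash
python3 -c "
from h import *
go(616.8,294.3,79,98.6)
"
```

```text
off [-0.01  0.13  8.22] rot [-0.2  0.   0. ] at [615.9 294.3 161.2] yaw 98.6 t 16.1
```

{"name": "arm_command", "arguments": {
  "targets": [
    {"offset":[0,0.1,3],"rot":[0,0,0],"gripper":1},
    {"offset":[0,0.1,5.5],"rot":[0,0,0],"gripper":1},
    {"offset":[0,0.1,6.8],"rot":[0,0,0],"gripper":1},
    {"offset":[0,0.1,7.6],"rot":[0,0,0],"gripper":1},
    {"offset":[0,0.1,7.9],"rot":[0,0,0],"gripper":1},
    {"offset":[0,0.1,8.1],"rot":[0,0,0],"gripper":1},
    {"offset":[0,0.1,8.1],"rot":[0,0,0],"gripper":1}
  ]
}}

```text
time_s: 16.8
position: [0.6193, 0.2952, 0.0822]
tcp_rot: [[-0.15, 0.989, 0.001], [0.989, 0.15, 0.0], [0.0, 0.001, -1.0]]
force: [-0.4, 0.7, 0.2]
opening: 0.502
```

{"name": "arm_command", "arguments": {
  "targets": [
    {"offset":[0,0,0.1],"rot":[0,0,0],"gripper":1},
    {"offset":[0,0,0.2],"rot":[0,0,0],"gripper":1},
    {"offset":[0,0,0.2],"rot":[0,0,0],"gripper":1}
  ]
}}

```text
time_s: 17.1
position: [0.6191, 0.2951, 0.0798]
tcp_rot: [[-0.15, 0.989, 0.001], [0.989, 0.15, 0.0], [0.0, 0.001, -1.0]]
force: [0.3, 0.0, 0.5]
opening: 0.505
```

{"name": "arm_command", "arguments": {
  "targets": [
    {"offset":[0,0,0.1],"rot":[0,0,0],"gripper":1},
    {"offset":[0,0,0.1],"rot":[0,0,0],"gripper":1}
  ]
}}

```text
time_s: 17.3
position: [0.6191, 0.2951, 0.0798]
tcp_rot: [[-0.15, 0.989, 0.001], [0.989, 0.15, 0.0], [0.0, 0.001, -1.0]]
force: [-0.9, -1.5, 5.5]
opening: 0.501
```

{"name": "arm_command", "arguments": {
  "targets": [
    {"offset":[0,0,0],"rot":[0,0,0],"gripper":0.36},
    {"offset":[0,0,0],"rot":[0,0,0],"gripper":0.36},
    {"offset":[0,0,0],"rot":[0,0,0],"gripper":0.36},
    {"offset":[0,0,0],"rot":[0,0,0],"gripper":0.36},
    {"offset":[0,0,-2],"rot":[0,0,0],"gripper":0.36},
    {"offset":[0,0,-4],"rot":[0,0,0],"gripper":0.36},
    {"offset":[0,0,-7],"rot":[0,0,0],"gripper":0.1},
    {"offset":[0,0,-9],"rot":[0,0,0],"gripper":0}
  ]
}}

```text
time_s: 18.1
position: [0.6193, 0.2952, 0.17]
tcp_rot: [[-0.15, 0.989, 0.002], [0.989, 0.15, 0.0], [0.0, 0.002, -1.0]]
force: [0.1, 0.3, 0.2]
opening: 0.745
```

```bash
python3 -c "
from h import *
go(435,377.5,150,79)
"
```

```text
off [ 10.9  -17.     1.97] rot [ 0.1 -0.  19.6] at [619.3 295.2 170. ] yaw 98.6 t 18.1
```

{"name": "arm_command", "arguments": {
  "targets": [
    {"offset":[2.5,-4,0],"rot":[0,0,5],"gripper":0},
    {"offset":[5,-8,0.4],"rot":[0,0,10],"gripper":0},
    {"offset":[7.5,-12,0.9],"rot":[0,0,15],"gripper":0},
    {"offset":[10,-15.8,1.4],"rot":[0,0,19.6],"gripper":0},
    {"offset":[10.9,-17,1.9],"rot":[0,0,19.6],"gripper":0},
    {"offset":[10.9,-17,1.9],"rot":[0,0,19.6],"gripper":0},
    {"offset":[10.9,-17,1.9],"rot":[0,0,19.6],"gripper":0}
  ]
}}

```text
time_s: 18.8
position: [0.4359, 0.3776, 0.1496]
tcp_rot: [[0.189, 0.982, 0.002], [0.982, -0.189, 0.001], [0.001, 0.002, -1.0]]
force: [0.4, -0.1, 0.3]
opening: 1.003
```

```bash
python3 -c "
from h import *
go(435,377.5,76,79)
c=cap('side'); u,v=proj(c,[.52,.32,.03])[0].astype(int); x,y=max(u-80,0),max(v-60,0)
cv2.imwrite('pics/g7.png',cv2.resize(c['frame'][y:y+120,x:x+150],None,fx=4,fy=4)[:,:,::-1])
"
```

```text
off [-0.04 -0.1   7.36] rot [ 0.1 -0.1  0.1] at [435.9 377.6 149.6] yaw 79.1 t 18.8
```

View pics/g7.png

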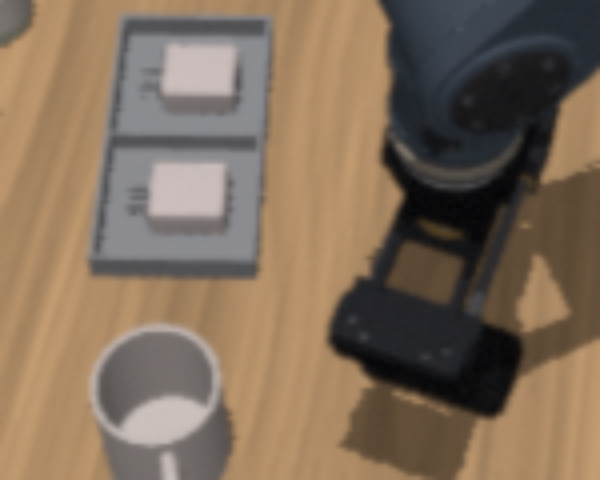

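Both chargers lie flat, one per bay, and the mug is undisturbed. The gripper is over the mouse.

{"name": "arm_command", "arguments": {
  "targets": [
    {"offset":[0,-0.1,3],"rot":[0,0,0],"gripper":0},
    {"offset":[0,-0.1,5],"rot":[0,0,0],"gripper":0},
    {"offset":[0,-0.1,6.5],"rot":[0,0,0],"gripper":0},
    {"offset":[0,-0.1,7.3],"rot":[0,0,0],"gripper":0},
    {"offset":[0,-0.1,7.3],"rot":[0,0,0],"gripper":1},
    {"offset":[0,-0.1,7.3],"rot":[0,0,0],"gripper":1},
    {"offset":[0,-0.1,7.3],"rot":[0,0,0],"gripper":1},
    {"offset":[0,-0.1,7.3],"rot":[0,0,0],"gripper":1}
  ]
}}

```text
time_s: 19.65
position: [0.4339, 0.3778, 0.0773]
tcp_rot: [[0.19, 0.982, 0.002], [0.982, -0.19, 0.001], [0.001, 0.001, -1.0]]
force: [0.3, -0.0, -0.4]
opening: 0.722
```

{"name": "arm_command", "arguments": {
  "targets": [
    {"offset":[0,0,0],"rot":[0,0,0],"gripper":1},
    {"offset":[0,0,0],"rot":[0,0,0],"gripper":1},
    {"offset":[0,0,0],"rot":[0,0,0],"gripper":1},
    {"offset":[0,0,0],"rot":[0,0,0],"gripper":1},
    {"offset":[0,0,-2],"rot":[0,0,0],"gripper":1},
    {"offset":[0,0,-5],"rot":[0,0,0],"gripper":1},
    {"offset":[0,0,-9],"rot":[0,0,0],"gripper":1},
    {"offset":[0,0,-9],"rot":[0,0,0],"gripper":1}
  ]
}}

```text
time_s: 20.45
position: [0.4357, 0.379, 0.1707]
tcp_rot: [[0.19, 0.982, 0.008], [0.982, -0.19, 0.005], [0.006, 0.007, -1.0]]
force: [1.8, 0.6, -1.7]
opening: 0.663
```

```bash
python3 -c "
from h import *
go(672,-3,160,92.8)
"
```

```text
off [-33.01  30.46   1.08] rot [  0.4  -0.3 -13.8] at [435.7 379.  170.7] yaw 79.0 t 20.45
```

{"name": "arm_command", "arguments": {
  "targets": [
    {"offset":[-3.3,3,0],"rot":[0,0,-2],"gripper":1},
    {"offset":[-6.6,6,0],"rot":[0,0,-4],"gripper":1},
    {"offset":[-9.9,9.1,0.2],"rot":[0,0,-6],"gripper":1},
    {"offset":[-13.2,12.2,0.2],"rot":[0,0,-8],"gripper":1},
    {"offset":[-16.5,15.2,0.4],"rot":[0,0,-10],"gripper":1},
    {"offset":[-19.8,18.3,0.4],"rot":[0,0,-12],"gripper":1},
    {"offset":[-23.1,21.3,0.6],"rot":[0,0,-13.8],"gripper":1},
    {"offset":[-26.4,24.4,0.6],"rot":[0,0,-13.8],"gripper":1}
  ]
}}

```text
time_s: 21.25
position: [0.6223, 0.0702, 0.1587]
tcp_rot: [[-0.049, 0.999, -0.003], [0.999, 0.049, 0.0], [0.0, -0.003, -1.0]]
force: [0.4, 1.0, -1.1]
opening: 0.666
```

```bash
python3 -c "
from h import *
go(672,-3,150,92.8)
"
```

```text
off [-7.56  4.6   0.85] rot [-0.2 -0.   0. ] at [622.3  70.2 158.7] yaw 92.8 t 21.25
```

{"name": "arm_command", "arguments": {
  "targets": [
    {"offset":[-3,1.9,0.4],"rot":[0,0,0],"gripper":1},
    {"offset":[-5.5,3.4,0.8],"rot":[0,0,0],"gripper":1},
    {"offset":[-7.2,4.4,0.8],"rot":[0,0,0],"gripper":1},
    {"offset":[-7.2,4.4,0.8],"rot":[0,0,0],"gripper":1},
    {"offset":[-7.2,4.4,0.8],"rot":[0,0,0],"gripper":1},
    {"offset":[-7.2,4.4,0.8],"rot":[0,0,0],"gripper":1}
  ]
}}

```text
time_s: 21.85
position: [0.6689, 0.0038, 0.152]
tcp_rot: [[-0.051, 0.999, -0.002], [0.999, 0.051, 0.001], [0.001, -0.002, -1.0]]
force: [-0.2, 0.3, -1.8]
opening: 0.661
```

```bash
python3 -c "
from h import *
go(672,-3,80,92.8)
c=cap('side'); u,v=proj(c,[.672,0,.03])[0].astype(int); x,y=max(u-60,0),max(v-60,0)
cv2.imwrite('pics/g8.png',cv2.resize(c['frame'][y:y+110,x:x+120],None,fx=4,fy=4)[:,:,::-1])
"
```

```text
off [-0.7   0.29  7.2 ] rot [-0.1 -0.1  0.1] at [668.9   3.8 152. ] yaw 92.9 t 21.85
```

View pics/g8.png

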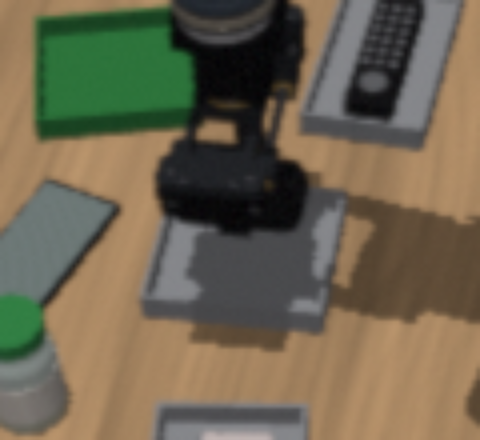

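The mouse is hanging over the nearly square tray, and nothing tall is near the gripper. Lowering it.

{"name": "arm_command", "arguments": {
  "targets": [
    {"offset":[-0.7,0.3,2],"rot":[0,0,0],"gripper":1},
    {"offset":[-0.7,0.3,4],"rot":[0,0,0],"gripper":1},
    {"offset":[-0.7,0.3,5.5],"rot":[0,0,0],"gripper":1},
    {"offset":[-0.7,0.3,6.3],"rot":[0,0,0],"gripper":1},
    {"offset":[-0.7,0.3,6.8],"rot":[0,0,0],"gripper":1},
    {"offset":[-0.7,0.3,7.0],"rot":[0,0,0],"gripper":1},
    {"offset":[-0.7,0.3,7.0],"rot":[0,0,0],"gripper":1}
  ]
}}

```text
time_s: 22.6
position: [0.6738, -0.0046, 0.0827]
tcp_rot: [[-0.049, 0.999, 0.001], [0.999, 0.049, -0.0], [-0.0, 0.001, -1.0]]
force: [0.4, -0.6, -0.9]
opening: 0.662
```

{"name": "arm_command", "arguments": {
  "targets": [
    {"offset":[0,0,0.1],"rot":[0,0,0],"gripper":1},
    {"offset":[0,0,0.2],"rot":[0,0,0],"gripper":1},
    {"offset":[0,0,0.2],"rot":[0,0,0],"gripper":1}
  ]
}}

```text
time_s: 22.9
position: [0.674, -0.0048, 0.0812]
tcp_rot: [[-0.049, 0.999, 0.001], [0.999, 0.049, -0.0], [-0.0, 0.001, -1.0]]
force: [-0.4, 0.1, 1.2]
opening: 0.661
```

{"name": "arm_command", "arguments": {
  "targets": [
    {"offset":[0,0,0.1],"rot":[0,0,0],"gripper":1},
    {"offset":[0,0,0.1],"rot":[0,0,0],"gripper":1}
  ]
}}

```text
time_s: 23.1
position: [0.674, -0.0048, 0.0812]
tcp_rot: [[-0.049, 0.999, 0.001], [0.999, 0.049, -0.0], [-0.0, 0.001, -1.0]]
force: [-1.8, 0.0, 7.4]
opening: 0.661
```

{"name": "arm_command", "arguments": {
  "targets": [
    {"offset":[0,0,0],"rot":[0,0,0],"gripper":0.2},
    {"offset":[0,0,0],"rot":[0,0,0],"gripper":0.2},
    {"offset":[0,0,0],"rot":[0,0,0],"gripper":0.2},
    {"offset":[0,0,0],"rot":[0,0,0],"gripper":0.2},
    {"offset":[0,0,-2],"rot":[0,0,0],"gripper":0.2},
    {"offset":[0,0,-4],"rot":[0,0,0],"gripper":0.2},
    {"offset":[0,0,-8],"rot":[0,0,0],"gripper":0.2},
    {"offset":[0,0,-12],"rot":[0,0,0],"gripper":0.2}
  ]
}}

```text
time_s: 23.9
position: [0.6729, -0.0046, 0.1994]
tcp_rot: [[-0.049, 0.999, -0.003], [0.999, 0.049, 0.0], [0.001, -0.003, -1.0]]
force: [1.6, -0.2, -0.9]
opening: 0.801
```

{"name": "arm_command", "arguments": {
  "targets": [
    {"offset":[0,-5,-4],"rot":[0,0,0],"gripper":0},
    {"offset":[0,-10,-6],"rot":[0,0,0],"gripper":0},
    {"offset":[0,-15,-8],"rot":[0,0,0],"gripper":0},
    {"offset":[0,-20,-10],"rot":[0,0,0],"gripper":0},
    {"offset":[0,-23,-10],"rot":[0,0,0],"gripper":0},
    {"offset":[0,-23,-10],"rot":[0,0,0],"gripper":0},
    {"offset":[0,-23,-10],"rot":[0,0,0],"gripper":0}
  ]
}}

```text
time_s: 24.6
position: [0.4429, -0.0159, 0.2999]
tcp_rot: [[-0.049, 0.999, 0.001], [0.999, 0.049, -0.0], [-0.0, 0.001, -1.0]]
force: [1.1, -0.7, 0.0]
opening: 1.0
```

```bash
python3 -c "
from h import *
t=cap('top');s=cap('side')
cv2.imwrite('pics/end.png',np.vstack([cv2.resize(t['frame'][110:270,130:490],(720,320)),cv2.resize(s['frame'][100:350,180:430],(280,280))[:, :].copy() if 0 else cv2.resize(s['frame'][105:245,190:505],(720,280))])[:,:,::-1])
print(bot.read_state()['force'],bot.read_state()['position'],bot.read_state()['time_s'])
"
```

```text
[-0.48249583 -0.09536245  0.72167766] [ 0.44531141 -0.01640807  0.29969624] 24.7
```

View pics/end.png

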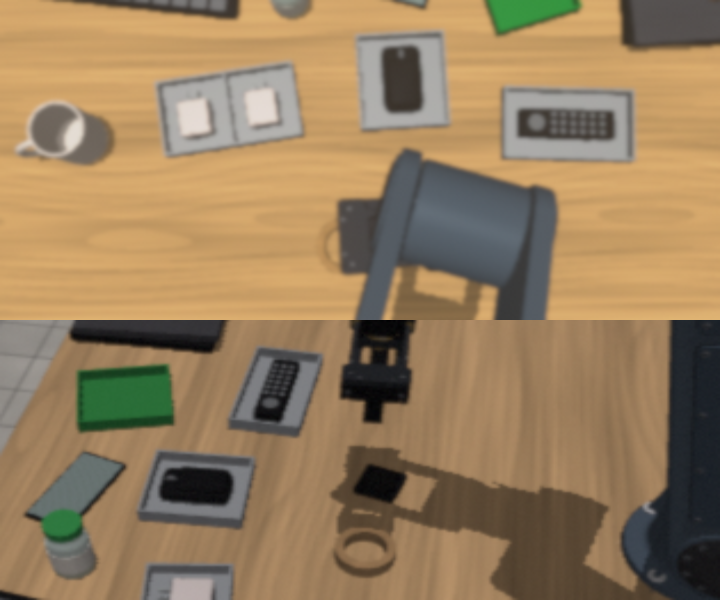

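All four items lie flat and central in their trays. The tape, stand and mug are where they were, and the arm is clear.

```bash
python3 -c "
from rig import ticket
print(ticket.hand_in())"
```

```text
the job is handed in; nothing more can be done
None
```

I sorted all four accessories into the grey trays and handed the job in at about 25 s of the 96 s allowed. Each one was lowered until the wrist force showed contact with the tray floor (about 4–8 N), then released with the jaws only partly opened.

My last pictures, from both cameras, show:
- **Remote:** flat, buttons up and central in the long tray.
- **Mouse:** flat and central in the nearly square tray.
- **Chargers:** one lying flat in each bay of the divided tray.
- **Bystanders:** the stand, tape and mug look unmoved, and the gripper is clear of everything at about 0.3 m height.

I judged these final positions by eye and did not measure them again. No check failed. The hand-in gave no verdict. The two cameras' first position estimates differed by up to about 7 mm for the trays, but the pictures show every item clear of its tray walls.

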